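# Stop a rocking stirrer box with a wedge

## Robot

A 6-joint arm with a two-finger parallel gripper is mounted at the origin on a cart in front of the work surface, level with it; the furniture and walls round the work are solid. World frame = base frame: x ahead of the robot, y to its left, z up, the work surface at z = 0. Lengths are in m, angles in rad, forces in N, time in s.
With the tool pointing down it reaches from about 0.425 to 0.95 m from the base axis. Payload 3.5 kg.
Tool frame: the origin (TCP) lies at the very end of the fingers, on their centre line; the grasp point (between the pads) lies ctrl.tcp_to_grasp behind it (ctrl.tcp_to_grasp is the distance from the TCP to the grasp point, in m); z points along the fingers, y is the line along which they close (so a half turn about z gives the same grasp; the last joint's range is limited). The gripper opens to 85 mm and grips with 20 to 120 N. Pads are 22 mm wide; open, the fingers measure 114 mm over their backs; the gripper's body (76 mm by 85 mm) begins 54 mm behind the grasp point. The pads swing forward as they close: fully open they stand 13 mm farther back than shut.
Start: joints at [1.147, 0.286, 1.577, -0, 1.279, -0.15], TCP at [0.182, 0.65, 0.231] pointing down, gripper open.
Joint ranges: [-2.77, 2.77], [-0.9, 2.22], [0.21, 2.48], [-1.53, 4.67], [0.24, 2.81], [-2.84, 2.84]. Speed limits (rad/s): [2.79, 2.79, 3.14, 3.14, 3.14, 3.14].

## Interface

Orientations are given as a unit quaternion [x, y, z, w].
In Python, from plant import ctrl gives the robot as it stands.
- The arm moves only by the shell command python3 -m inch 'ROWS' [FORCE]. ROWS is JSON, a list of rows, each an object with "slide": the shift along the tool's x, y, z in cm, a list of three; "turn": the turn about the tool's z in rad; "grip": the finger opening in cm, from 0 to 8.54. A call has 1 to 20 rows; each row is the pose to reach, as a shift and turn from the pose commanded when the call began, along the tool's axes at that moment; what a row does not reach only later rows make up. A row lasts 1/10 s, in which the tool goes at most 50 mm and 8.59 degrees, less where a joint would pass 70% of its speed; a pose out of reach is approached as far as the arm can. A call with a gripper value outside its range is refused whole. The fingers move at their own pace and stop on an object; FORCE is the grip in N (left out, the last holds). Time passes only in rows, so rows that repeat a pose let the fingers close. It gives the time, the measured TCP pose, the force, the opening and the grip force at its end, in the units of the state.
- ctrl.get_state(): the state, without advancing time (a new reading comes with each control period).
- ctrl.read_camera(name): name is "side" or "top" or "wrist"; returns (picture, depth): 420x560x3 uint8, red, green, blue; 420x560 float32, m along the optical axis (not along the pixel's ray), 0 where there is no reading.
- ctrl.camera_info(name): a dict with "K" (3x3 intrinsics, pixels), "D" ([k1, k2, p1, p2, k3] as OpenCV has them; the pictures are not rectified), "camera_from_world" (4x4, takes a point from world to camera coordinates); the wrist camera has in their place "T_tool_cam" (4x4, takes a point from camera to tool coordinates, whose origin is the TCP and whose axes are the flange's). Camera axes: x right, y down, z forward; pixel columns grow to the right and rows downward; lengths in m; the calibration is good to about 2 mm. A picture is of the moment at which its call begins: read the wrist's pose just before it. camera_info takes no time and is no camera call.
- ctrl.sign_off(): hands the job in; it is judged then, once.
The state is a dict: "time": time; "qpos": joint angles; "dq": joint speeds; "joint_efforts": joint torques, N m; "eef_pos": TCP position; "tcp_rot": TCP orientation; "contact_force": force on the tool from outside, world axes, zero at the start; "wrist_torque": the same for the moment, N m; "opening": opening from 0.0 (shut) to 1.0 (fully open); "finger_force": force on a finger pad.
Only numpy, scipy, OpenCV 4.12 (cv2) and the standard library are available. Lean on these libraries where they do the work, as an engineer would, in place of code of your own. Each camera call takes 0.05 s, during which the arm holds its last target. There are 200 camera calls.

## Task

The low grey box that carries the stirrer rocks, because the foot under its near right corner is too short. With the fingertips push the wooden wedge along the worktop, thin end first, under that foot until it is snug, then press down firmly on the top of that corner for a moment to feel that the box no longer dips; if it still does, push the wedge further and test again. Do not lift the wedge or the box, do not shove the box out of place, leave the other things alone, and finish clear of everything.

Things in the scene. Friction and masses are not known exactly. Their poses are not given: they have to be found in the camera images.
- plinth: Low grey box, 220 (x) x 190 (y) x 45 mm on domed feet, underside 25 and top 70 mm above the worktop, about 2.2 kg with the white stirrer fixed on it (62 mm high, spans own x -65 to 106, y -44 to 92 mm). Origin: worktop level under its centre; own x away from the robot, y left, z up. Stands level on 3 feet; about 4 N on its near right corner tips it by up to 3 degrees, and it springs back.
- short_foot: The short foot: domed black rubber, 22 mm diameter, at the box's near right corner (box frame x -88, y -73 mm), fixed to the box. Its lowest point hangs 3.5 to 6.5 mm (varies) above the worktop while the box is level. Origin: on its axis, 3.5 mm below its lowest point.
- corner_top (a point): Point on the top of the box straight above the short foot, 70 mm above the worktop, 22 mm from both box edges: the place to press.
- wedge: Wooden wedge, 110 mm long, 60 mm wide, about 0.12 kg, lying flat to the right of the short foot. Its ramp rises evenly from 2 mm at the thin end to 16 mm over 95 mm; the last 15 mm are an upright heel block 22 mm high with a flat end face to push on. Origin: centre of its underside; own x points to the thin end, z up.
- wedge_tip (a point): Middle of the wedge's thin end, at its underside, 55 mm from the origin along own +x.
- wedge_heel (a point): Middle of the heel's flat end face, 11 mm above the worktop, 55 mm from the origin along own -x.
- bottle: Bystander: white reagent bottle with black cap, 50 mm wide, 84 mm high, in front of the box on the left; origin at the centre of its underside.
- marker: Bystander: white marker pen with black cap, 135 mm long, lying on the worktop on the right near its front edge; origin at the centre of its underside.
- petri: Bystander: round petri dish, 59 mm wide, 16 mm high, in front of the box near the worktop's front edge; origin at the centre of its underside.
There are look-alikes about, which are no part of the job. There is more than one size of the wedge; the one meant has the size given above.

How it is judged:
By the outcome, as a careful person would: the job done as asked, in the order asked, and still so for the second after the job is handed in, with the robot touching nothing.
It also fails if it takes over 48 s, if anything falls off the work surface, if the arm or the gripper's body presses on something with over 40 N, if the wrist force passes 120 N, or if a joint passes its speed limit or range.

## Working session

There is one attempt and no reset: what is moved stays moved. The work goes in short steps, Python scripts to look and compute and a shell command to move; the robot and the scene stay as the last step left them, time stands still between calls to the robot, and variables do not carry over. Pictures are saved under pics/ and viewed, at most 10 in all, crops included, and the job is handed in when it is done.

```bash
mkdir -p pics; ls
python3 - <<'E'
from plant import ctrl
import cv2,numpy as np
s=ctrl.get_state();print(s['time'],s['eef_pos'],s['tcp_rot'],s['opening'],ctrl.tcp_to_grasp)
for n in('top','side'):
    p,d=ctrl.read_camera(n);cv2.imwrite(f'pics/{n}0.png',p[:,:,::-1]);np.savez(f'pics/{n}0.npz',p=p,d=d)
    i=ctrl.camera_info(n);print(n,i)
print(ctrl.camera_info('wrist'))
E
```

```text
pics
0.0 [0.18221397 0.64925877 0.22992443] [ 1.36477048e-01  9.90642527e-01 -1.13498355e-03 -3.32607745e-04] 1.0011467498958682 0.0187
top {'K': array([[395.36086823,   0.        , 280.74668969],
       [  0.        , 395.36086823, 212.83768458],
       [  0.        ,   0.        ,   1.        ]]), 'D': array([-0.08443063,  0.        ,  0.        ,  0.        ,  0.        ]), 'camera_from_world': array([[ 1.84443414e-02, -9.99816890e-01,  5.09830642e-03,
        -1.04885612e-01],
       [-9.75687945e-01, -1.91125316e-02, -2.18329444e-01,
         5.21990706e-01],
       [ 2.18386907e-01, -9.47413322e-04, -9.75861804e-01,
         9.76257421e-01],
       [ 0.00000000e+00,  0.00000000e+00,  0.00000000e+00,
         1.00000000e+00]])}
side {'K': array([[476.89522442,   0.        , 282.8169943 ],
       [  0.        , 476.89522442, 218.47788699],
       [  0.        ,   0.        ,   1.        ]]), 'D': array([-0.12943803,  0.        ,  0.        ,  0.        ,  0.        ]), 'camera_from_world': array([[ 9.65311810e-01, -2.61099245e-01, -5.41409650e-04,
        -5.24872544e-01],
       [-1.38177141e-01, -5.09094053e-01, -8.49547128e-01,
         7.24261701e-02],
       [ 2.21540485e-01,  8.20152687e-01, -5.27512449e-01,
         1.21539548e+00],
       [ 0.00000000e+00,  0.00000000e+00,  0.00000000e+00,
         1.00000000e+00]])}
{'K': array([[365.14468766,   0.        , 280.09749509],
       [  0.        , 365.14468766, 207.48915823],
       [  0.        ,   0.        ,   1.        ]]), 'D': array([-0.04811059,  0.        ,  0.        ,  0.        ,  0.        ]), 'T_tool_cam': array([[ 3.91925925e-04, -9.65110803e-01, -2.61841524e-01,
         6.60466038e-02],
       [ 9.99999032e-01,  2.86756342e-05,  1.39111007e-03,
         4.05958396e-05],
       [-1.33506688e-03, -2.61841816e-01,  9.65109880e-01,
        -1.41282991e-01],
       [ 0.00000000e+00,  0.00000000e+00,  0.00000000e+00,
         1.00000000e+00]])}
```

View pics/top0.png

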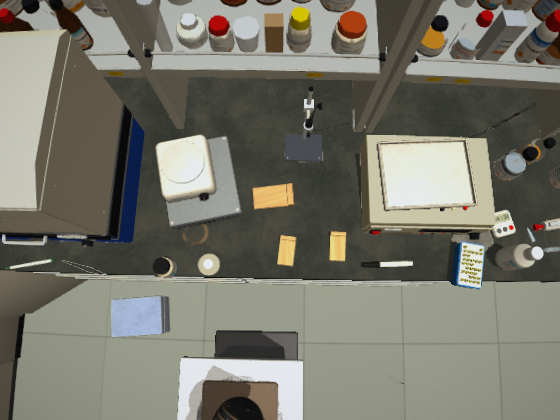

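View pics/side0.png

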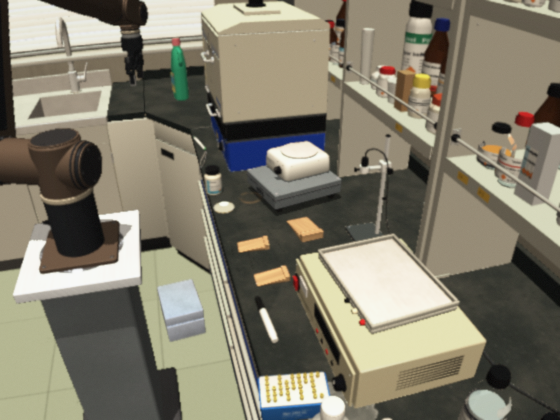

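The top view shows the plinth at (200,180) with its near right corner at about (240,213). There are three wedge candidates: A (273,196), B (286,250) and C (338,246). A looks the largest, has its heel on the right and lies right of the short foot. I'll measure all three and check A in a crop.

```bash
cat > h.py <<'E'
import numpy as np,cv2
from plant import ctrl
def ray(info,px,Tcw=None):
    u=cv2.undistortPoints(np.array(px,float).reshape(-1,1,2),info['K'],info['D']).reshape(-1,2)
    T=np.linalg.inv(info['camera_from_world']) if Tcw is None else Tcw
    d=np.c_[u,np.ones(len(u))]@T[:3,:3].T
    return T[:3,3],d
def plane(info,px,z,T=None):
    o,d=ray(info,px,T); return o+d*((z-o[2])/d[:,2])[:,None]
def depthpts(info,px,depth,T=None):
    o,d=ray(info,px,T); px=np.array(px,int); return o+d*depth[px[:,1],px[:,0]][:,None]
def rect(P): # min area rect in mm
    return cv2.minAreaRect((P[:,:2]*1000).astype(np.float32))
E
python3 - <<'E'
from h import *
f=np.load('pics/top0.npz');p,d=f['p'],f['d'];I=ctrl.camera_info('top')
hsv=cv2.cvtColor(p,cv2.COLOR_RGB2HSV)
m=cv2.inRange(hsv,(8,70,120),(25,255,255));m[:170]=0;m[280:]=0;m[:,:230]=0;m[:,360:]=0
n,l,st,c=cv2.connectedComponentsWithStats(m)
for k in range(1,n):
    if st[k,4]<100: continue
    v,u=np.where(l==k);P=depthpts(I,np.c_[u,v],d);r=rect(P)
    print(c[k],st[k,4],r); print(np.percentile(P[:,2],[2,20,50,80,98])*1000)
# plinth top
v,u=np.mgrid[120:235,140:260];px=np.c_[u.ravel(),v.ravel()];P=depthpts(I,px,d)
s=(P[:,2]>.062)&(P[:,2]<.078)
mm=np.zeros(d.shape,np.uint8);mm[px[s][:,1],px[s][:,0]]=255
mm=cv2.morphologyEx(mm,cv2.MORPH_OPEN,np.ones((3,3)));n,l,st,c=cv2.connectedComponentsWithStats(mm);k=1+np.argmax(st[1:,4])
v,u=np.where(l==k);P=plane(I,np.c_[u,v],.07);print('plinth',rect(P),cv2.boxPoints(rect(P)))
big=cv2.resize(p[120:280,140:360],None,fx=3.6,fy=3.6,interpolation=cv2.INTER_CUBIC);cv2.imwrite('pics/crop1.png',big[:,:,::-1])
E
```

```text
[272.90333333 195.91555556] 900 ((458.2689208984375, -84.25194549560547), (320.8622131347656, 113.3803939819336), 5.482570171356201)
[ 0.02407579  4.97191925 10.20168989 15.48991491 23.91036746]
[337.96674584 245.87173397] 421 ((378.2250671386719, -199.26206970214844), (74.83245086669922, 253.9158935546875), 53.71317672729492)
[-1.3351185   3.66536567  7.57913784 12.04837961 18.89559686]
[286.33264033 250.16839917] 481 ((384.6714782714844, -107.59231567382812), (43.84466552734375, 175.07826232910156), 84.57324981689453)
[ 0.01850587  3.76590698  7.20821282 12.15248453 18.34272636]
plinth ((605.9756469726562, 124.22390747070312), (218.8733673095703, 188.69398498535156), 12.933782577514648) [[478.19824   191.68262  ]
 [520.4326      7.7759075]
 [733.75305    56.765198 ]
 [691.5187    240.6719   ]]
```

View pics/crop1.png

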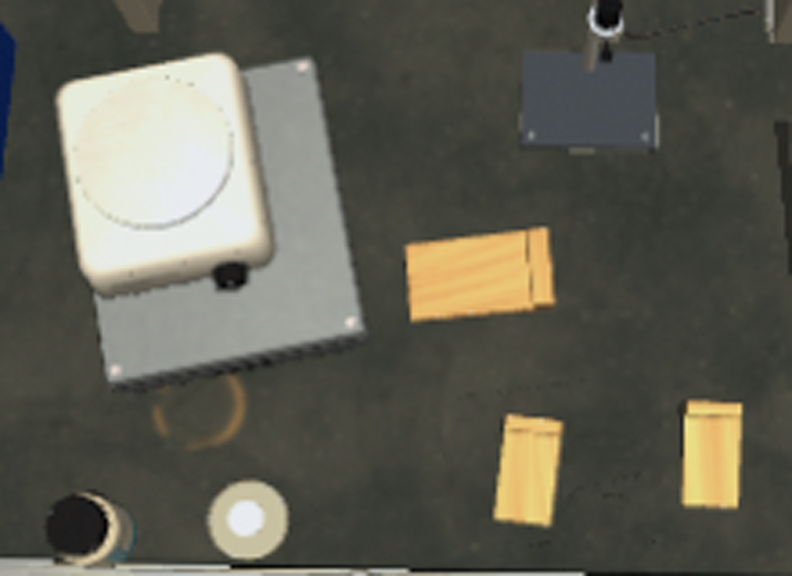

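The crop confirms A: the largest wedge, with its heel at crop x 530–553 and thin end at crop x 405–412 facing the plinth. The plinth's near right corner is at crop (364,335). Next I'll compute exact poses.

Run:
```python
from h import *
I=ctrl.camera_info('top')
f=lambda c:np.array(c,float)/3.6+[140,120]-0.36
t=plane(I,f([(405,244),(412,321)]),.002);h=plane(I,f([(548,227),(554,305)]),.022)
hb=plane(I,f([(527,231),(534,309)]),.022)
print(t,h,hb);T=t.mean(0);H=h.mean(0);print('tip',T,'heel',H,'len',np.linalg.norm((T-H)[:2]),'w',np.linalg.norm(t[0]-t[1]),np.linalg.norm(h[0]-h[1]),'yaw',np.degrees(np.arctan2(*(T-H)[[1,0]])))
a=plane(I,f([(497,520),(505,415),(552,524),(562,421)]),.01);print('B',np.linalg.norm(a[0]-a[1]),np.linalg.norm(a[0]-a[2]))
yaw=np.radians(12.93);R=np.array([[np.cos(yaw),-np.sin(yaw)],[np.sin(yaw),np.cos(yaw)]])
# plinth corner checks, near edge & right edge from crop (top face)
pc=plane(I,f([(110,381),(364,333),(313,57)]),.07);print('plinth corners NL NR FR',pc)
F=np.array([.606,.1242])+R@[-.088,-.073];print('foot',F)
v=F-H[:2];print('heel->foot',v,np.linalg.norm(v),np.degrees(np.arctan2(v[1],v[0])))
s=ctrl.get_state();from scipy.spatial.transform import Rotation as Ro
print(Ro.from_quat(s['tcp_rot']).as_matrix())
```

```text
[[ 0.60782489 -0.01350116  0.002     ]
 [ 0.54639478 -0.02101901  0.002     ]] [[ 0.617709   -0.12405982  0.022     ]
 [ 0.5562612  -0.12934191  0.022     ]] [[ 0.61418778 -0.10802161  0.022     ]
 [ 0.55284899 -0.11425961  0.022     ]]
tip [ 0.57710984 -0.01726009  0.002     ] heel [ 0.5869851  -0.12670086  0.022     ] len 0.1098854155888908 w 0.06188842461383435 0.06167440935887074 yaw 95.15605378772068
B 0.07900645487101442 0.04083635877584417
plinth corners NL NR FR [[0.48220852 0.18961054 0.07      ]
 [0.52101612 0.00853186 0.07      ]
 [0.73349299 0.05604654 0.07      ]]
foot [0.53656583 0.03336005]
heel->foot [-0.05041927  0.16006092] 0.16781418285184244 107.48445332020006
[[-9.62751864e-01  2.70384945e-01 -9.10990698e-04]
 [ 2.70386260e-01  9.62749911e-01 -1.96962008e-03]
 [ 3.44500595e-04 -2.14257478e-03 -9.99997645e-01]]
```

```bash
cat >> h.py <<'E'
from scipy.spatial.transform import Rotation as Ro
def go(xyz,yaw=None,ori=None):
    """print slide (cm) & turn from current pose; yaw=world heading (deg) of tool y (mod 180)"""
    s=ctrl.get_state();R=Ro.from_quat(s['tcp_rot']).as_matrix()
    sl=R.T@(np.array(xyz)-s['eef_pos'])*100
    cur=np.degrees(np.arctan2(R[1,1],R[0,1]));t=0
    if yaw is not None: t=-np.radians((yaw-cur+90)%180-90)
    print('to',np.round(xyz,3),'slide',np.round(sl,2),'turn',round(t,3),'cur yaw',round(cur,1),'j6',round(s['qpos'][5],2))
E
python3 - <<'E'
from h import *
f=np.load('pics/top0.npz');d=f['d'];I=ctrl.camera_info('top')
v,u=np.mgrid[0:420,0:560];P=depthpts(I,np.c_[u.ravel(),v.ravel()],d);ok=(d.ravel()>0)
for lo,hi in((.1,.2),(.2,.3),(.3,.4),(.4,.6)):
    s=ok&(P[:,2]>lo)&(P[:,2]<hi)&(P[:,0]>.2)
    L=P[s&(P[:,1]>.2)];M=P[s&(abs(P[:,1])<.2)];print(lo,'left minx,miny',L[:,0].min() if len(L) else 0,L[:,1].min() if len(L) else 0,'mid minx',np.percentile(M[:,0],[0,2]) if len(M) else 0)
go([.36,.36,.23],103);go([.46,.1,.2],103);go([.638,-.067,.12],103);go([.638,-.067,.02],103)
E
```

```text
0.1 left minx,miny 0.4120911485983243 0.2000490224210501 mid minx [0.54358908 0.54967978]
0.2 left minx,miny 0.43270553545395213 0.20016542851946229 mid minx [0.67478958 0.69068906]
0.3 left minx,miny 0.4334644551930267 0.20003589423689772 mid minx [0.77609577 0.7786347 ]
0.4 left minx,miny 0.4337903008760759 0.2000008788646671 mid minx [0.78111925 0.78282182]
to [0.36 0.36 0.23] slide [-24.94 -23.05   0.05] turn -0.501 cur yaw 74.3 j6 -0.15
to [0.46 0.1  0.2 ] slide [-41.6  -45.37   3.09] turn -0.501 cur yaw 74.3 j6 -0.15
to [ 0.638 -0.067  0.12 ] slide [-63.25 -56.62  11.1 ] turn -0.501 cur yaw 74.3 j6 -0.15
to [ 0.638 -0.067  0.02 ] slide [-63.26 -56.59  21.1 ] turn -0.501 cur yaw 74.3 j6 -0.15
```

Run:
```python
from h import *
go([.30,.34,.23]);go([.38,.2,.23]);go([.46,.05,.23])
```

```text
to [0.3  0.34 0.23] slide [-19.7  -26.59   0.05] turn 0 cur yaw 74.3 j6 -0.15
to [0.38 0.2  0.23] slide [-31.19 -37.91   0.07] turn 0 cur yaw 74.3 j6 -0.15
to [0.46 0.05 0.23] slide [-42.95 -50.19   0.1 ] turn 0 cur yaw 74.3 j6 -0.15
```

```bash
python3 -m inch '[{"slide":[-19.7,-26.6,0],"turn":0,"grip":0},{"slide":[-19.7,-26.6,0],"turn":0,"grip":0},{"slide":[-19.7,-26.6,0],"turn":0,"grip":0},{"slide":[-19.7,-26.6,0],"turn":0,"grip":0},{"slide":[-19.7,-26.6,0],"turn":0,"grip":0},{"slide":[-19.7,-26.6,0],"turn":0,"grip":0},{"slide":[-19.7,-26.6,0],"turn":0,"grip":0},{"slide":[-19.7,-26.6,0],"turn":0,"grip":0},{"slide":[-31.2,-37.9,0],"turn":0,"grip":0},{"slide":[-31.2,-37.9,0],"turn":0,"grip":0},{"slide":[-31.2,-37.9,0],"turn":-0.1,"grip":0},{"slide":[-31.2,-37.9,0],"turn":-0.2,"grip":0},{"slide":[-43,-50.2,0],"turn":-0.3,"grip":0},{"slide":[-43,-50.2,0],"turn":-0.4,"grip":0},{"slide":[-43,-50.2,0],"turn":-0.5,"grip":0},{"slide":[-43,-50.2,0],"turn":-0.5,"grip":0},{"slide":[-43,-50.2,0],"turn":-0.5,"grip":0}]' 20
python3 - <<'E'
from h import *
go([.638,-.067,.12],103);go([.638,-.067,.004],103)
E
```

```text
time: 1.8
eef_pos: [0.4618, 0.0487, 0.231]
tcp_rot: [-0.111, 0.994, 0.0, -0.0]
contact_force: [0.5, 0.1, 0.6]
opening: 0.004
finger_force: 0.0
to [ 0.638 -0.067  0.12 ] slide [-14.64 -15.18  11.09] turn -0.004 cur yaw 102.7 j6 -1.91
to [ 0.638 -0.067  0.004] slide [-14.64 -15.18  22.69] turn -0.004 cur yaw 102.7 j6 -1.91
```

```bash
python3 -m inch '[{"slide":[-7,-7.5,2],"turn":0,"grip":0},{"slide":[-7,-7.5,2],"turn":0,"grip":0},{"slide":[-14.6,-15.2,7],"turn":0,"grip":0},{"slide":[-14.6,-15.2,11],"turn":0,"grip":0},{"slide":[-14.6,-15.2,11],"turn":0,"grip":0},{"slide":[-14.6,-15.2,11],"turn":0,"grip":0},{"slide":[-14.6,-15.2,11],"turn":0,"grip":0}]'
python3 - <<'E'
from h import *
s=ctrl.get_state();p,d=ctrl.read_camera('wrist');I=ctrl.camera_info('wrist')
T=np.eye(4);T[:3,:3]=Ro.from_quat(s['tcp_rot']).as_matrix();T[:3,3]=s['eef_pos'];T=T@I['T_tool_cam']
np.savez('pics/w1.npz',p=p,d=d,T=T);cv2.imwrite('pics/w1.png',p[:,:,::-1])
go([.638,-.067,.004],103)
E
```

```text
time: 2.5
eef_pos: [0.6361, -0.0632, 0.1188]
tcp_rot: [-0.113, 0.994, 0.001, -0.002]
contact_force: [-0.6, -0.9, 0.2]
opening: 0.001
finger_force: 0.0
to [ 0.638 -0.067  0.004] slide [-0.02 -0.39 11.75] turn 0.001 cur yaw 103.0 j6 -2.06
```

View pics/w1.png

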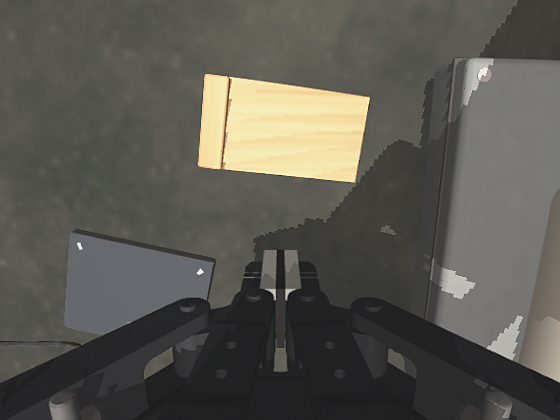

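The wrist view shows wedge A: tip edge (370,97)–(355,182), heel edge (205,73)–(198,168). The box's right side is at x≈440–460, and the stand's base plate is at (68–215,230–335).

Run:
```python
from h import *
f=np.load('pics/w1.npz');T=f['T'];I=ctrl.camera_info('wrist')
t=plane(I,[(370,97),(355,182)],.002,T);h=plane(I,[(205,73),(198,168)],.022,T);print(t,h)
A=t.mean(0);H=h.mean(0);print('tip',A,'heel',H,'len',np.linalg.norm((A-H)[:2]),'yaw',np.degrees(np.arctan2(*(A-H)[[1,0]])))
print('stand',plane(I,[(215,262),(73,232)],.01,T))
print('box right top edge',plane(I,[(456,60)],.07,T))
g=np.load('pics/top0.npz');J=ctrl.camera_info('top')
v,u=np.mgrid[75:165,270:335];P=depthpts(J,np.c_[u.ravel(),v.ravel()],g['d'])
for lo,hi in((.005,.03),(.05,.1),(.1,.2),(.2,.35)):
    q=P[(P[:,2]>lo)&(P[:,2]<hi)];print(lo,len(q),np.round(np.percentile(q[:,:2],[2,98],axis=0),3).tolist() if len(q) else '')
```

```text
[[ 0.54959069 -0.01953357  0.002     ]
 [ 0.60881749 -0.01340218  0.002     ]] [[ 0.56069149 -0.12785345  0.022     ]
 [ 0.62020501 -0.12177476  0.022     ]]
tip [ 0.57920409 -0.01646787  0.002     ] heel [ 0.59044825 -0.12481411  0.022     ] len 0.10892813026630235 yaw 95.92494014364063
stand [[ 0.68894454 -0.09985053  0.01      ]
 [ 0.68958128 -0.2060268   0.01      ]]
box right top edge [[0.52830262 0.00193574 0.07      ]]
0.005 1054 [[0.688, -0.213], [0.794, -0.101]]
0.05 10 [[0.748, -0.157], [0.752, -0.151]]
0.1 41 [[0.679, -0.172], [0.761, -0.144]]
0.2 687 [[0.689, -0.201], [0.78, -0.072]]
```

Run:
```python
from h import *
g=np.load('pics/top0.npz');J=ctrl.camera_info('top')
v,u=np.mgrid[80:165,285:335];P=depthpts(J,np.c_[u.ravel(),v.ravel()],g['d'])
for z in np.arange(.03,.4,.03):
    q=P[(P[:,2]>z)&(P[:,2]<z+.03)];print(round(z,2),len(q),np.round(np.percentile(q[:,:2],[0,100],axis=0),3).tolist() if len(q) else '')
```

```text
0.03 19 [[0.748, -0.184], [0.774, -0.15]]
0.06 6 [[0.749, -0.157], [0.752, -0.151]]
0.09 1 [[0.762, -0.172], [0.762, -0.172]]
0.12 15 [[0.75, -0.172], [0.761, -0.15]]
0.15 15 [[0.75, -0.173], [0.761, -0.15]]
0.18 92 [[0.675, -0.189], [0.766, -0.143]]
0.21 228 [[0.676, -0.188], [0.767, -0.143]]
0.24 65 [[0.7, -0.175], [0.755, -0.15]]
0.27 34 [[0.749, -0.161], [0.758, -0.149]]
0.3 0 
0.33 0 
0.36 0 
0.39 0
```

```bash
python3 -m inch '[{"slide":[0,-0.4,4],"turn":0,"grip":0},{"slide":[0,-0.4,8],"turn":0,"grip":0},{"slide":[0,-0.4,10.5],"turn":0,"grip":0},{"slide":[0,-0.4,11.4],"turn":0,"grip":0},{"slide":[0,-0.4,11.4],"turn":0,"grip":0},{"slide":[0,-0.4,11.4],"turn":0,"grip":0}]'
python3 - <<'E'
from h import *
go([.6037,-.0752,.004],103)
E
```

```text
time: 3.15
eef_pos: [0.6399, -0.0688, 0.0106]
tcp_rot: [-0.113, 0.994, -0.001, 0.002]
contact_force: [0.7, -0.8, 0.1]
opening: -0.006
finger_force: 0.0
to [ 0.604 -0.075  0.004] slide [3.67 0.2  0.65] turn 0.0 cur yaw 103.0 j6 -2.06
```

```bash
python3 -m inch '[{"slide":[0.2,0.1,0.4],"turn":0,"grip":0},{"slide":[0.5,0.1,0.6],"turn":0,"grip":0},{"slide":[0.8,0.1,0.6],"turn":0,"grip":0},{"slide":[1,0.1,0.6],"turn":0,"grip":0},{"slide":[1.2,0.1,0.6],"turn":0,"grip":0},{"slide":[1.4,0.1,0.6],"turn":0,"grip":0},{"slide":[1.6,0.1,0.6],"turn":0,"grip":0},{"slide":[1.8,0.1,0.6],"turn":0,"grip":0},{"slide":[2,0.1,0.6],"turn":0,"grip":0},{"slide":[2.2,0.1,0.6],"turn":0,"grip":0},{"slide":[2.4,0.1,0.6],"turn":0,"grip":0},{"slide":[2.6,0.1,0.6],"turn":0,"grip":0},{"slide":[2.8,0.1,0.6],"turn":0,"grip":0},{"slide":[3,0.1,0.6],"turn":0,"grip":0},{"slide":[3.2,0.1,0.6],"turn":0,"grip":0},{"slide":[3.4,0.1,0.6],"turn":0,"grip":0},{"slide":[3.6,0.1,0.6],"turn":0,"grip":0},{"slide":[3.6,0.1,0.6],"turn":0,"grip":0}]'
python3 -c "
from plant import ctrl;s=ctrl.get_state();print(s['eef_pos'],s['contact_force'])"
```

```text
time: 4.95
eef_pos: [0.6022, -0.0761, 0.0012]
tcp_rot: [-0.113, 0.994, 0.0, -0.0]
contact_force: [0.3, 0.0, -0.9]
opening: 0.001
finger_force: 0.0
[ 0.60223443 -0.07614001  0.00120205] [ 0.29823822  0.02279007 -0.87147202]
```

```bash
python3 -m inch '[{"slide":[-0.8,0,-0.2],"turn":0,"grip":0},{"slide":[-1.5,0,-1],"turn":0,"grip":0},{"slide":[-1.5,-1,-5],"turn":0,"grip":0},{"slide":[-1.5,-4,-9],"turn":0.14,"grip":3},{"slide":[-1.5,-7,-10],"turn":0.28,"grip":3},{"slide":[-1.5,-9,-10],"turn":0.42,"grip":3},{"slide":[0,-10,-10],"turn":0.56,"grip":3},{"slide":[2,-10,-10],"turn":0.7,"grip":3},{"slide":[4,-10,-10],"turn":0.84,"grip":3},{"slide":[4,-10,-10],"turn":0.98,"grip":3},{"slide":[4,-10,-10],"turn":1.12,"grip":3},{"slide":[4,-10,-10],"turn":1.26,"grip":3},{"slide":[4,-10,-10],"turn":1.4,"grip":3},{"slide":[4,-10,-10],"turn":1.5,"grip":3},{"slide":[4,-10,-10],"turn":1.57,"grip":3},{"slide":[4,-10,-10],"turn":1.57,"grip":3},{"slide":[4,-10,-10],"turn":1.57,"grip":3}]'
cat >> h.py <<'E'
def wrist(name):
    s=ctrl.get_state();p,d=ctrl.read_camera('wrist');I=ctrl.camera_info('wrist')
    T=np.eye(4);T[:3,:3]=Ro.from_quat(s['tcp_rot']).as_matrix();T[:3,3]=s['eef_pos'];T=T@I['T_tool_cam']
    np.savez(f'pics/{name}.npz',p=p,d=d,T=T);cv2.imwrite(f'pics/{name}.png',p[:,:,::-1]);return p,d,T,I
E
python3 - <<'E'
from h import *
wrist('w2');p,d=ctrl.read_camera('top');np.savez('pics/t2.npz',p=p,d=d)
s=ctrl.get_state();print(s['eef_pos'],s['qpos'])
E
```

```text
time: 6.65
eef_pos: [0.5867, -0.1826, 0.1019]
tcp_rot: [0.622, 0.783, 0.0, 0.0]
contact_force: [-0.2, -0.1, -0.7]
opening: 0.348
finger_force: 0.0
[ 0.58642054 -0.18253924  0.10160497] [-4.66790882e-01  2.89697789e-01  1.82510774e+00 -3.76698740e-05
  1.02642779e+00 -6.94930502e-01]
```

View pics/w2.png

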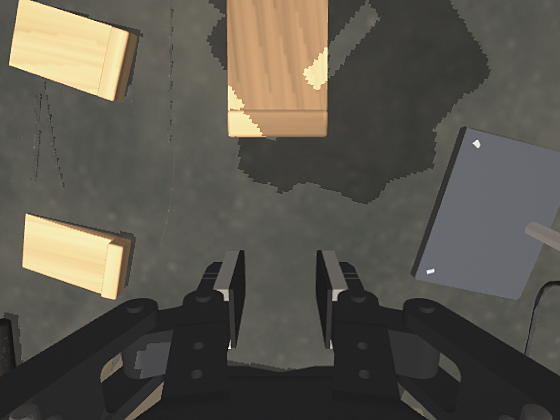

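The wedge is now square with the tool. Its heel edge runs (228,136)–(327,136), and its sides are at columns 228 and 327. The small look-alikes at left, (70,50) and (75,255), haven't been disturbed.

Run:
```python
from h import *
f=np.load('pics/w2.npz');T=f['T'];I=ctrl.camera_info('wrist')
h=plane(I,[(228,136),(327,136)],.022,T);hs=plane(I,[(228,110),(327,110)],.022,T);H=h.mean(0)
e=h[1]-h[0];yaw=np.degrees(np.arctan2(e[1],e[0]))+90;print(h,'heel',H,'w',np.linalg.norm(e),'yaw',yaw,np.linalg.norm(hs.mean(0)-H))
# side edges ramp: lower edges on the worktop
F=np.array([.5366,.0334]);y=np.radians(yaw);dr=np.array([np.cos(y),np.sin(y)]);lf=np.array([-dr[1],dr[0]])
v=F-H[:2];print('fwd',v@dr,'left',v@lf)
for k in(.013,.02): go(np.r_[H[:2]-k*dr,.004],yaw-90)
# top camera wedge & foot check
g=np.load('pics/t2.npz');J=ctrl.camera_info('top');hsv=cv2.cvtColor(g['p'],cv2.COLOR_RGB2HSV)
m=cv2.inRange(hsv,(8,70,60),(25,255,255));m[:170]=0;m[230:]=0;m[:,:235]=0;m[:,320:]=0
vv,uu=np.where(m>0);P=plane(J,np.c_[uu,vv],.01);print(len(vv),rect(P))
```

```text
[[ 0.54521603 -0.14023081  0.022     ]
 [ 0.60280702 -0.12681075  0.022     ]] heel [ 0.57401152 -0.13352078  0.022     ] w 0.05913391460885406 yaw 103.1171985656823 0.015091100537201106
fwd 0.17105577086910717 left -0.0014462353990351295
to [ 0.577 -0.146  0.004] slide [ 3.76 -0.1   9.76] turn -0.001 cur yaw 13.1 j6 -0.69
to [ 0.579 -0.153  0.004] slide [ 3.06 -0.1   9.76] turn -0.001 cur yaw 13.1 j6 -0.69
3768 ((573.7132568359375, -85.72148132324219), (168.56060791015625, 232.20046997070312), 1.1156401634216309)
```

```bash
python3 -m inch '[{"slide":[2.5,-0.1,4],"turn":0,"grip":3},{"slide":[2.5,-0.1,8],"turn":0,"grip":3},{"slide":[2.5,-0.1,9.4],"turn":0,"grip":3},{"slide":[2.5,-0.1,9.7],"turn":0,"grip":3},{"slide":[2.8,-0.1,9.7],"turn":0,"grip":3},{"slide":[3.1,-0.1,9.7],"turn":0,"grip":3},{"slide":[3.4,-0.1,9.7],"turn":0,"grip":3},{"slide":[3.7,-0.1,9.7],"turn":0,"grip":3},{"slide":[4,-0.1,9.7],"turn":0,"grip":3},{"slide":[4.3,-0.1,9.7],"turn":0,"grip":3},{"slide":[4.6,-0.1,9.7],"turn":0,"grip":3},{"slide":[4.9,-0.1,9.7],"turn":0,"grip":3},{"slide":[5.2,-0.1,9.7],"turn":0,"grip":3},{"slide":[5.5,-0.1,9.7],"turn":0,"grip":3},{"slide":[5.8,-0.1,9.7],"turn":0,"grip":3},{"slide":[6.1,-0.1,9.7],"turn":0,"grip":3},{"slide":[6.4,-0.1,9.7],"turn":0,"grip":3},{"slide":[6.7,-0.1,9.7],"turn":0,"grip":3},{"slide":[7,-0.1,9.7],"turn":0,"grip":3},{"slide":[7.3,-0.1,9.7],"turn":0,"grip":3}]'
python3 - <<'E'
from h import *
F=np.array([.5366,.0334]);y=np.radians(103.1);dr=np.array([np.cos(y),np.sin(y)])
s=ctrl.get_state();tip=s['eef_pos'][:2]+(.121)*dr;print('tip to foot (assuming contact)',(F-tip)@dr,'z',s['eef_pos'][2])
E
```

```text
time: 8.75
eef_pos: [0.5686, -0.1113, 0.0043]
tcp_rot: [0.622, 0.783, -0.0, -0.0]
contact_force: [1.0, -1.4, 1.0]
opening: 0.355
finger_force: 0.3
tip to foot (assuming contact) 0.02722959351781372 z 0.004282718974701248
```

```bash
python3 -m inch '[{"slide":[0.3,0,0],"turn":0,"grip":3},{"slide":[0.6,0,0],"turn":0,"grip":3},{"slide":[0.9,0,0],"turn":0,"grip":3},{"slide":[1.2,0,0],"turn":0,"grip":3},{"slide":[1.5,0,0],"turn":0,"grip":3},{"slide":[1.8,0,0],"turn":0,"grip":3},{"slide":[2.1,0,0],"turn":0,"grip":3},{"slide":[2.4,0,0],"turn":0,"grip":3},{"slide":[2.7,0,0],"turn":0,"grip":3},{"slide":[3,0,0],"turn":0,"grip":3},{"slide":[3.2,0,0],"turn":0,"grip":3},{"slide":[3.3,0,0],"turn":0,"grip":3},{"slide":[3.3,0,0],"turn":0,"grip":3}]'
python3 - <<'E'
from h import *
wrist('w3')
F=np.array([.5366,.0334]);y=np.radians(103.1);dr=np.array([np.cos(y),np.sin(y)])
s=ctrl.get_state();tip=s['eef_pos'][:2]+(.121)*dr;print('tip to foot',(F-tip)@dr,'z',s['eef_pos'][2],s['contact_force'],s['wrist_torque'])
E
```

```text
time: 10.05
eef_pos: [0.5612, -0.0792, 0.0043]
tcp_rot: [0.622, 0.783, 0.0, -0.0]
contact_force: [0.0, -0.2, -0.1]
opening: 0.355
finger_force: 0.0
tip to foot -0.0056217448161803955 z 0.004342488461263606 [-0.31448277  0.16360999 -0.20908542] [ 0.02002682  0.03630781 -0.04004145]
```

View pics/w3.png

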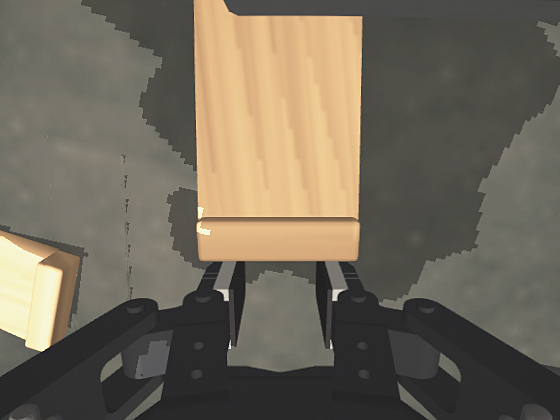

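The heel edge (198–358, row 262) sits square against both fingertips and the wedge tip is under the box. I'll push on in small steps and watch the force.

```bash
python3 -m inch '[{"slide":[0.15,0,0],"turn":0,"grip":3},{"slide":[0.3,0,0],"turn":0,"grip":3},{"slide":[0.4,0,0],"turn":0,"grip":3},{"slide":[0.5,0,0],"turn":0,"grip":3}]'
python3 -m inch '[{"slide":[0.1,0,0],"turn":0,"grip":3},{"slide":[0.2,0,0],"turn":0,"grip":3},{"slide":[0.3,0,0],"turn":0,"grip":3}]'
python3 -m inch '[{"slide":[0.1,0,0],"turn":0,"grip":3},{"slide":[0.2,0,0],"turn":0,"grip":3},{"slide":[0.3,0,0],"turn":0,"grip":3}]'
```

```text
time: 10.5
eef_pos: [0.5603, -0.0748, 0.0044]
tcp_rot: [0.622, 0.783, -0.0, 0.0]
contact_force: [0.1, -2.2, -1.1]
opening: 0.349
finger_force: 1.1
time: 10.8
eef_pos: [0.56, -0.0724, 0.0046]
tcp_rot: [0.622, 0.783, -0.0, 0.001]
contact_force: [0.9, -5.1, -1.6]
opening: 0.352
finger_force: 2.7
time: 11.1
eef_pos: [0.5595, -0.0701, 0.0048]
tcp_rot: [0.622, 0.783, -0.001, 0.001]
contact_force: [0.0, -6.9, -1.1]
opening: 0.349
finger_force: 3.6
```

```bash
cat >> h.py <<'E'
def plinth(name):
    p,d=ctrl.read_camera('top');I=ctrl.camera_info('top');np.savez(f'pics/{name}.npz',p=p,d=d)
    v,u=np.mgrid[120:235,140:260];px=np.c_[u.ravel(),v.ravel()];P=depthpts(I,px,d)
    s=(P[:,2]>.062)&(P[:,2]<.078);mm=np.zeros(d.shape,np.uint8);mm[px[s][:,1],px[s][:,0]]=255
    mm=cv2.morphologyEx(mm,cv2.MORPH_OPEN,np.ones((3,3)));n,l,st,c=cv2.connectedComponentsWithStats(mm);k=1+np.argmax(st[1:,4])
    v,u=np.where(l==k);Q=plane(I,np.c_[u,v],.07);print('plinth',rect(Q))
    R=(P[s&(P[:,2]>.0)]);q=R[(R[:,0]<.70)];A=np.c_[q[:,:2]-[.536,.033],np.ones(len(q))];print('plane',np.linalg.lstsq(A,q[:,2],rcond=None)[0],len(q))
E
python3 - <<'E'
from h import *
plinth('t4')
s=ctrl.get_state();print(s['contact_force'])
E
```

```text
plinth ((593.2625122070312, 103.43944549560547), (128.5756072998047, 281.260498046875), 60.111263275146484)
plane [-0.00310149 -0.00401292  0.07043846] 2042
[ 1.24341102 -5.99700002 -1.2809502 ]
```

```bash
python3 -m inch '[{"slide":[-0.8,0,0],"turn":0,"grip":3},{"slide":[-2,0,0],"turn":0,"grip":3},{"slide":[-2,0,-4],"turn":0,"grip":0},{"slide":[-2,0,-8],"turn":0,"grip":0},{"slide":[-1,0,-11],"turn":0,"grip":0},{"slide":[3,0,-11],"turn":0,"grip":0},{"slide":[7,0.1,-11],"turn":0,"grip":0},{"slide":[10.6,0.1,-10.5],"turn":0,"grip":0},{"slide":[10.6,0.1,-9],"turn":0,"grip":0},{"slide":[10.6,0.1,-8],"turn":0,"grip":0},{"slide":[10.6,0.1,-8],"turn":0,"grip":0},{"slide":[10.6,0.1,-8],"turn":0,"grip":0}]'
python3 - <<'E'
from h import *
wrist('w5');go([.5366,.0334,.07],13.1);p,d=ctrl.read_camera('side');cv2.imwrite('pics/s5.png',cv2.resize(p[120:260,200:380],None,fx=4,fy=4,interpolation=cv2.INTER_CUBIC)[:,:,::-1])
E
```

```text
time: 12.35
eef_pos: [0.5361, 0.0336, 0.0838]
tcp_rot: [0.623, 0.782, -0.0, -0.0]
contact_force: [0.5, -0.1, -0.4]
opening: -0.002
finger_force: 0.0
to [0.537 0.033 0.07 ] slide [-0.02  0.01  1.44] turn -0.003 cur yaw 12.9 j6 -0.35
```

View pics/s5.png

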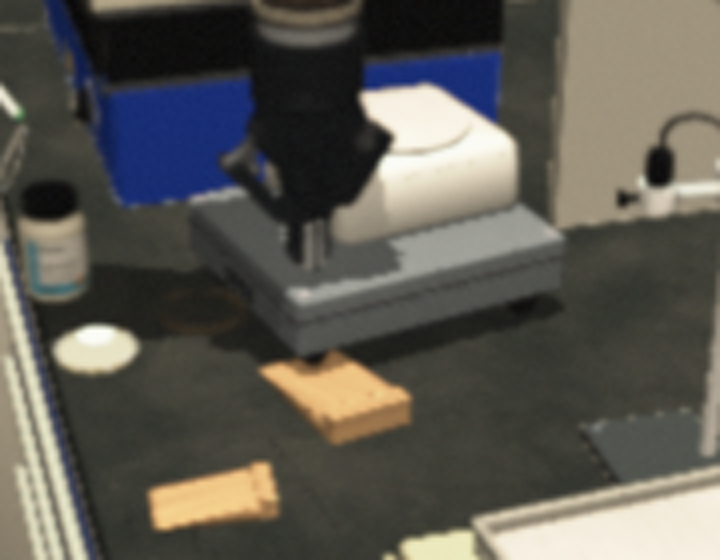

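The side view shows the short foot at crop (315,357) resting on the wedge ramp, with the closed fingertips above the corner at (313,268). Now the press test.

```bash
python3 -m inch '[{"slide":[0,0,0.6],"turn":0,"grip":0},{"slide":[0,0,1],"turn":0,"grip":0},{"slide":[0,0,1.2],"turn":0,"grip":0},{"slide":[0,0,1.3],"turn":0,"grip":0},{"slide":[0,0,1.4],"turn":0,"grip":0}]'
python3 -m inch '[{"slide":[0,0,0.05],"turn":0,"grip":0},{"slide":[0,0,0.1],"turn":0,"grip":0},{"slide":[0,0,0.1],"turn":0,"grip":0}]'
python3 -m inch '[{"slide":[0,0,0.05],"turn":0,"grip":0},{"slide":[0,0,0.1],"turn":0,"grip":0},{"slide":[0,0,0.1],"turn":0,"grip":0}]'
```

```text
time: 12.95
eef_pos: [0.536, 0.0348, 0.0702]
tcp_rot: [0.622, 0.783, -0.0, -0.0]
contact_force: [-0.3, -0.7, 0.6]
opening: 0.001
finger_force: 0.0
time: 13.25
eef_pos: [0.536, 0.0348, 0.0698]
tcp_rot: [0.622, 0.783, -0.0, -0.0]
contact_force: [-2.6, 0.0, 3.3]
opening: 0.001
finger_force: 1.9
time: 13.55
eef_pos: [0.5361, 0.0347, 0.0697]
tcp_rot: [0.622, 0.783, -0.0, -0.0]
contact_force: [-4.2, 0.1, 9.6]
opening: -0.001
finger_force: 4.4
```

```bash
python3 -m inch '[{"slide":[0,0,0.05],"turn":0,"grip":0},{"slide":[0,0,0.1],"turn":0,"grip":0},{"slide":[0,0,0.15],"turn":0,"grip":0},{"slide":[0,0,0.15],"turn":0,"grip":0}]'
python3 -m inch '[{"slide":[0,0,0],"turn":0,"grip":0},{"slide":[0,0,0],"turn":0,"grip":0},{"slide":[0,0,0],"turn":0,"grip":0},{"slide":[0,0,0],"turn":0,"grip":0},{"slide":[0,0,0],"turn":0,"grip":0}]'
```

```text
time: 13.95
eef_pos: [0.5361, 0.0347, 0.0695]
tcp_rot: [0.622, 0.783, -0.001, -0.0]
contact_force: [-8.2, -1.2, 15.6]
opening: -0.001
finger_force: 7.8
time: 14.45
eef_pos: [0.5361, 0.0346, 0.0695]
tcp_rot: [0.622, 0.783, -0.001, -0.0]
contact_force: [-7.2, -0.8, 15.6]
opening: 0.004
finger_force: 7.7
```

The corner held about 16 N for over half a second and gave only 0.3 mm, so it no longer dips. I'll lift off, retreat and check.

```bash
python3 -m inch '[{"slide":[0,0,-0.3],"turn":0,"grip":0},{"slide":[0,0,-1],"turn":0,"grip":0},{"slide":[0,0,-4],"turn":0,"grip":0},{"slide":[0,0,-8],"turn":0,"grip":0},{"slide":[0,0,-12],"turn":0,"grip":0},{"slide":[-4,-2,-14],"turn":0,"grip":0},{"slide":[-8,-4,-16],"turn":0,"grip":0},{"slide":[-12,-6,-16],"turn":0,"grip":0},{"slide":[-16,-8,-16],"turn":0,"grip":0},{"slide":[-20,-8,-16],"turn":0,"grip":0},{"slide":[-24,-8,-16],"turn":0,"grip":0},{"slide":[-28,-8,-16],"turn":0,"grip":0},{"slide":[-28,-8,-16],"turn":0,"grip":0},{"slide":[-28,-8,-16],"turn":0,"grip":0}]'
python3 - <<'E'
from h import *
plinth('t6');g=np.load('pics/t6.npz')['p'];p,d=ctrl.read_camera('side')
a=cv2.resize(g[100:290,130:430],(800,507),interpolation=cv2.INTER_CUBIC);cv2.imwrite('pics/t6.png',a[:,:,::-1])
E
```

```text
time: 15.85
eef_pos: [0.5208, -0.2565, 0.2262]
tcp_rot: [0.623, 0.782, 0.0, -0.001]
contact_force: [0.6, 0.2, -0.8]
opening: -0.0
finger_force: 0.0
plinth ((605.857666015625, 124.53997802734375), (218.7891082763672, 188.71176147460938), 12.497581481933594)
plane [-0.00012678  0.00067053  0.06978941] 2601
```

View pics/t6.png

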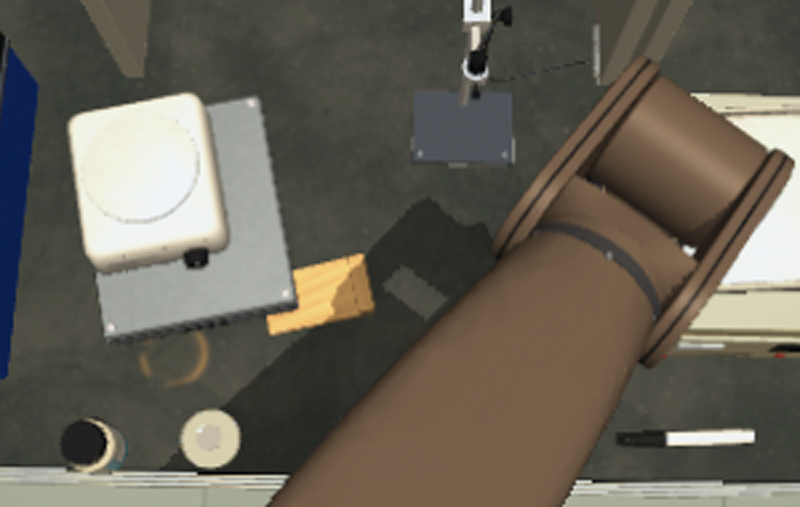

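The plinth is still at (606,124) mm and level. The wedge sits under its corner at crop (267–373,255–335), the bystanders are untouched and the arm is clear.

```bash
python3 -c "
from plant import ctrl;print(ctrl.sign_off())"
```

```text
the job is handed in; nothing more can be done
None
```

Job handed in at about 16 s: the wedge is snug under the short foot, the corner gave only 0.3 mm under a firm 16 N press, the box moved less than 1 mm with about 0.4° of turn, and the arm is clear of everything.

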